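# Stand the toppled pepper mill back on its board

### The arm

A 6-joint arm with a two-finger parallel gripper is mounted at the origin on the work surface. World frame = base frame: x ahead of the robot, y to its left, z up, the work surface at z = 0. Lengths are in m, angles in rad, forces in N, time in s.
With the tool pointing down it reaches from about 0.35 to 0.775 m from the base axis. Payload 7.3 kg.
Tool frame: the origin (TCP) lies midway between the tips of the shut fingers; the grasp point (between the pads) lies 19 mm behind it; z points along the fingers, x is the direction in which the jaws open and shut, and the axes are right-handed (so a half turn about z gives the same grasp; the last joint's range is limited). The gripper opens to 92 mm and grips with 3 to 60 N. Pads are 19 mm wide; open, the fingers measure 130 mm over their backs; the gripper's body (75 mm by 190 mm) begins 47 mm behind the grasp point.
Start: joints at [-1.388, 0.342, 1.524, -0, 1.275, -0.146], TCP at [0.17, -0.497, 0.197] pointing down, gripper open.
Joint ranges: [-2.53, 2.53], [-0.77, 2.02], [0.04, 2.7], [-1, 4.14], [0.28, 2.66], [-3.11, 3.11]. Speed limits (rad/s): [2.57, 2.57, 3.14, 3.14, 3.14, 3.14].

### API

Orientations are given as a 3x3 rotation matrix whose columns are the frame's x, y, z axes.
In Python, from cell import read_state, imaging, order gives the robot as it stands. The module is installed in compiled form; this text tells all that it offers.
- The arm moves only by the tool carry_out, never from a script. Its argument "rows" is one flat list of numbers, 5 for each row, row after row: the opening in per cent of the stroke, from 0 (shut) to 100 (fully open), then the shift along the tool's x, y, z in units of 25 mm (1.0 is 25 mm), then the turn about the tool's z in units of 10 degrees (1.0 is 10 degrees). In form: [jaw, dx, dy, dz, spin, jaw, dx, dy, dz, spin, ...]. A call has 1 to 20 rows; each row is the pose to reach, as a shift and turn from the pose measured when the call began, along the tool's axes at that moment; what a row does not reach only later rows make up. A row lasts 1/8 s, in which the tool goes at most 62.5 mm and 10.7 degrees, less where a joint would pass 70% of its speed; a pose out of reach is approached as far as the arm can. A call with a gripper value outside its range is refused whole. The fingers move at their own pace and stop on an object; "newtons" is the grip in N (left out, the last holds). Time passes only in rows, so rows that repeat a pose let the fingers close. It gives the time, the measured TCP pose, the force and the opening at its end, in the units of the state.
- read_state(): the state, without advancing time (a new reading comes with each control period).
- imaging.camera(name): name is "scene" or "top" or "wrist"; returns a dict with "color" (420x560x3 uint8, red, green, blue), "intrinsics" (3x3 intrinsics, pixels), "R" (3x3) and "t" (3): a world point X has camera coordinates R X + t. Camera axes: x right, y down, z forward; pixel columns grow to the right and rows downward; lengths in m; the calibration is good to about 2 mm. A picture is of the moment at which its call begins. There is no depth.
- order.finish_job(): hands the job in, once; it reports no verdict.
Trained networks look in a picture, given as the dict that the camera call returned (one of the last four; its "shot" number tells which), for a name from the list of things; names that differ only in an ending like _2 or _b are one class to them, and where a whole thing is asked for, a point or a joint stands for the part that bears it (a point fixed in the world has none). Each returns a list of dicts, best first, with "confidence" (0 to 1); they miss things now and then, are a little off and sometimes report something else, mostly with a low value. They report only what shows in the picture. A call takes as long as a camera call. They do not tell look-alikes from the thing itself.
- imaging.regions_of(picture, thing): "mask" (420x560 bool, what is visible of it) and "uv" ([column, row] in pixels, amid what is visible of it).
The state is a dict: "time_s": time; "qpos": joint angles; "dq": joint speeds; "joint_efforts": joint torques, N m; "position": TCP position; "orientation": TCP orientation; "ft_force": force on the tool from outside, world axes, zero at the start; "moment": the same for the moment, N m; "gripper_width": finger opening in m.
Only numpy, scipy, OpenCV 4.12 (cv2) and the standard library are available. Lean on these libraries where they do the work, as an engineer would, in place of code of your own. Each camera call takes 0.05 s, during which the arm holds its last target. There are 200 camera calls.

### The job

The tall wooden pepper mill has been knocked over onto the worktop. Pick it up and stand it upright on its foot again on the serving board, in the gap between the oil bottle and the small salt mill, with its whole foot on the board; set it down gently, let go, and leave the bottle, the small mill and the mug as they are.

Things in the scene. Friction and masses are not known exactly. Their poses are not given: they have to be found in the camera images.
- pepper_mill: toppled pepper mill of dark walnut, 190 mm long, about 340 g (varies by a third), lying loose on the worktop, not rolling by itself, its axis about 27 mm up. Origin on the axis at mid-length, 95 mm from the underside of the foot; its z axis runs from foot to head (up when it stands). It rests on its eight-sided foot (56 mm across flats) and round head (50 mm)
- pepper_foot (a point): centre of the flat underside of the pepper mill's foot, axes as the mill. Distances from here along the mill: eight-sided foot 56 mm across its flats, 61 mm over its corners (0-12 mm), then round: body 48 to 46 mm (17-45 mm), taper to the neck
- pepper_neck (a point): on the pepper mill's axis in the middle of its straight neck, a good place to grip: 36 mm diameter from 100 to 128 mm above the foot's underside (this point: 114 mm), axes as the mill. Beyond the neck: flare to 44 mm at 138 mm, round head 50 mm at 150-158 mm, steel finial 14 mm at 178-190 mm
- board: pale oak serving board fixed on the worktop: slab 150 mm (its x) by 350 mm (its y), 18 mm thick, with a 45 mm wide handle reaching 68 mm further at its +y end. Origin: centre of the slab's underside; y runs along its length, x points away from the robot. The pepper mill's place is the middle of it
- oil_bottle: green glass oil bottle with steel pourer, loose, standing on the board near one end (which end varies), 62 mm diameter, 238 mm tall, about 620 g. Origin at the centre of its underside
- salt_mill: small walnut salt mill of the same shape as the pepper mill, loose, standing on the board near its other end, foot 48 mm across, 135 mm tall, about 180 g. Origin at the centre of its underside
- mug: white ceramic mug, loose, standing on the worktop beyond the work, 80 mm diameter, 90 mm tall. Origin at the centre of its underside, handle towards its own +y. (A fixed fruit bowl, 136 mm tall, stands at the worktop's far edge, more than 0.7 m ahead of the robot)
There are look-alikes about, which are no part of the job. Leave any purple look-alike of the oil_bottle alone.

How it is judged:
At the end, for the whole second after the job is handed in: The pepper mill stands released and still on the board, upright within 0.08 rad, its foot's centre within 50 mm (across) and 55 mm (along) of the board's middle; bottle, salt mill and mug stand upright within 0.08 rad and 20 mm of their starts (angle between each of pepper_mill, oil_bottle, salt_mill, mug's own z axis and vertical below 0.08 rad and z of pepper_foot in the frame of board between 0.013 and 0.023 m and x of pepper_foot in the frame of board between -0.05 and 0.05 m and y of pepper_foot in the frame of board between -0.055 and 0.055 m and linear speed of pepper_mill below 0.02 m/s and distance of each of oil_bottle, salt_mill, mug from where it was at the start of the episode below 0.02 m); the robot touches nothing.
It fails at once if the oil bottle, the salt mill or the mug is tipped by more than 0.5 rad (angle between any of oil_bottle, salt_mill, mug's own z axis and vertical above 0.5 rad).
It fails at once if the pepper mill is pressed or banged onto the board with more than 80 N (contact force between pepper_mill and board above 80 N).
It fails at once if the pepper mill is dropped: out of the gripper, upright, with its foot more than 17 mm above the board (z of pepper_foot in the frame of board above 0.035 m and contact force between pepper_mill and the fingers below 0.1 N and contact force between pepper_mill and the arm below 0.1 N and angle between pepper_mill's own z axis and vertical below 0.7 rad).
It also fails if it takes over 48 s, if anything falls off the work surface, if the arm or the gripper's body presses on something with over 40 N, if the wrist force passes 120 N, or if a joint passes its speed limit or range.

## Working session

There is one attempt and no reset: what is moved stays moved. The work goes in short steps, Python scripts to look and compute and a tool call to move; the robot and the scene stay as the last step left them, time stands still between calls to the robot, and variables do not carry over. Pictures are saved under pics/ and viewed, about 8 in all and at most 12, crops included, and the job is handed in when it is done.

Besides the shell and the picture viewer there is one more tool, called after "Request:" as name(argument=value, ...), one argument or row to a line, values as JSON. carry_out: Moves the arm, as the interface text tells. Its arguments: {"type":"object","properties":{"rows":{"type":"array"},"newtons":{"type":"number"}},"required":["rows"]}

```bash
mkdir -p pics; python3 - <<'E'
from cell import read_state, imaging
import cv2,numpy as np,pickle
s=read_state();print({k:np.round(v,3).tolist() for k,v in s.items()})
ims=[]
D={}
for n in ("scene","top"):
    p=imaging.camera(n);D[n]=p
    ims.append(p["color"])
    for th in ("pepper_mill","board","oil_bottle","salt_mill","mug"):
        r=imaging.regions_of(p,th)
        for q in r: print(n,th,round(q["confidence"],2),np.round(q["uv"]),q["mask"].sum())
        D[n,th]=r
    cv2.imwrite(f"pics/{n}0.png",cv2.resize(p["color"][:,:,::-1],(800,600)))
pickle.dump(D,open("d0.pkl","wb"))
E
```

```text
{'time_s': 0.0, 'qpos': [-1.388, 0.343, 1.525, -0.0, 1.275, -0.146], 'dq': [-0.0, -0.0, 0.001, 0.001, 0.0, 0.003], 'joint_efforts': [0.001, -43.123, -24.421, 0.072, 0.056, -0.0], 'position': [0.169, -0.496, 0.196], 'orientation': [[0.323, -0.946, -0.0], [-0.946, -0.323, 0.002], [-0.002, -0.0, -1.0]], 'ft_force': [-0.076, -0.132, 0.315], 'moment': [-0.015, 0.005, 0.028], 'gripper_width': 0.092}
scene pepper_mill 0.97 [193. 256.] 1056
scene board 0.64 [344. 194.] 3368
scene oil_bottle 0.93 [432. 176.] 1152
scene oil_bottle 0.73 [377. 160.] 1073
scene oil_bottle 0.55 [342. 132.] 904
scene oil_bottle 0.17 [304. 256.] 1235
scene salt_mill 0.82 [310. 188.] 437
scene mug 0.76 [303. 258.] 1218
top pepper_mill 0.67 [387. 218.] 1012
top board 0.77 [197. 219.] 5999
top oil_bottle 0.75 [137. 282.] 900
top oil_bottle 0.75 [109. 159.] 1082
top oil_bottle 0.69 [139. 213.] 932
top salt_mill 0.69 [387. 219.] 1055
top mug 0.79 [299. 153.] 938
```

View pics/scene0.png

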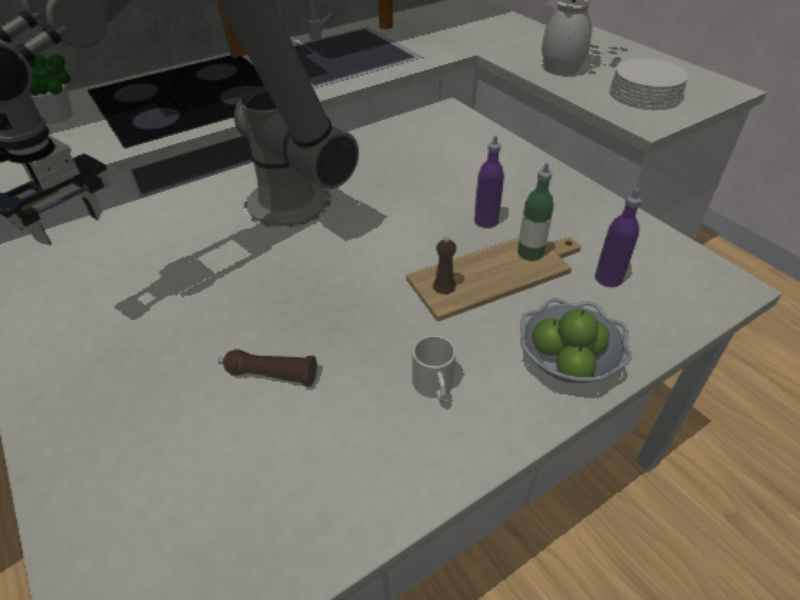

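View pics/top0.png

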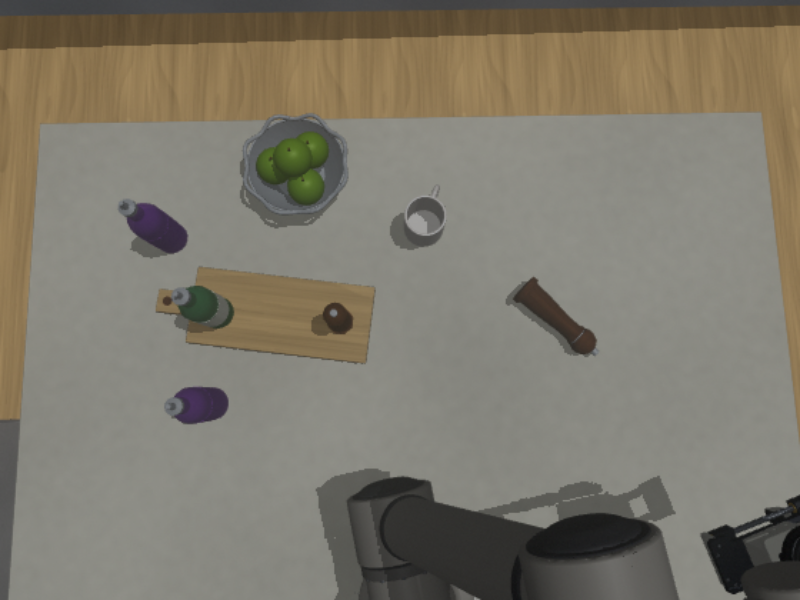

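The scene picture (800x600) shows three bottle-shaped things: purple (489,190), green on the board (536,222) and purple (617,245). The green one on the board fits; the purple ones are left alone. The pepper mill lies with its foot at top-view (528,290) and its head at (584,342). The slab corners in the top view are about (199,267), (375,287), (366,362) and (186,343).

The tool always points down and the finial would hit the palm with a neck grip, so the plan is to grip at the head (~152 mm) and let the mill pivot between the pads.

```bash
cat > h.py <<'E'
import numpy as np,cv2
from scipy.optimize import minimize
PEP=[(0,29),(12,29),(17,24),(45,23),(100,18),(128,18),(138,22),(150,25),(158,25),(170,16),(178,7),(190,7)]
def ray(p,uv,z):
    R,t,K=map(np.array,(p["R"],p["t"],p["intrinsics"]))
    d=R.T@np.linalg.inv(K)@[uv[0],uv[1],1]; c=-R.T@t
    return c+d*(z-c[2])/d[2]
def proj(p,X):
    c=X@np.array(p["R"]).T+np.array(p["t"]); q=c@np.array(p["intrinsics"]).T
    return q[:,:2]/q[:,2:]
def sil(p,o,ax,prof=PEP,S=4):
    ax=np.array(ax)/np.linalg.norm(ax); u=np.cross(ax,[.3,.5,.81]);u/=np.linalg.norm(u);v=np.cross(ax,u)
    a=np.linspace(0,2*np.pi,24,endpoint=False)
    rg=[np.float32(proj(p,o+ax*s/1e3+r/1e3*(np.cos(a)[:,None]*u+np.sin(a)[:,None]*v))*S) for s,r in prof]
    m=np.zeros((420*S,560*S),np.uint8)
    for A,B in zip(rg,rg[1:]): cv2.fillConvexPoly(m,cv2.convexHull(np.vstack([A,B])).astype(np.int32),1)
    return cv2.resize(m.astype(np.float32),(560,420),interpolation=cv2.INTER_AREA)
def iou(m,k): k=k.astype(np.float32); return np.minimum(m,k).sum()/np.maximum(m,k).sum()
def fit(f,x0,step):
    x0=np.array(x0,float); sx=np.vstack([x0]+[x0+np.eye(len(x0))[i]*step[i] for i in range(len(x0))])
    r=minimize(f,x0,method="Nelder-Mead",options=dict(initial_simplex=sx,xatol=3e-4,fatol=1e-4,maxiter=200)); return r.x,r.fun
E
python3 - <<'E'
from h import *; import pickle
D=pickle.load(open("d0.pkl","rb")); T,S=D["top"],D["scene"]
g=.7
c=[ray(T,np.array(q)*g,.018) for q in [(199,267),(375,287),(366,362),(186,343)]]
print("board corners",np.round(c,3).tolist()); ctr=np.mean(c,0); print("ctr",ctr.round(3),"len",[np.linalg.norm(c[i]-c[i-1]).round(3) for i in range(4)])
print("scene check corners px800",(proj(S,np.array(c))/g).round().tolist())
f0=ray(T,np.array([528,290])*g,.027);h0=ray(T,np.array([596,352])*g,.027)
x0=[f0[0],f0[1],np.arctan2(*(h0-f0)[[1,0]])]
for ps in (["top"],["scene"],["top","scene"]):
    f=lambda x:-np.mean([iou(sil(D[n],np.array([x[0],x[1],.028]),[np.cos(x[2]),np.sin(x[2]),-.02]),D[n,"pepper_mill"][0]["mask"]) for n in ps])
    x,v=fit(f,x0,[.01,.01,.1]); print("mill foot",ps,x.round(4),v.round(3),"head152",(x[:2]+.152*np.array([np.cos(x[2]),np.sin(x[2])])).round(4))
B=[(0,31),(150,31),(180,15),(238,9)]
SM=[(s*135/190,r*24/28) for s,r in PEP]
def near(n,t,uv): return min(D[n,t],key=lambda q:np.hypot(*(np.array(q["uv"])-uv)))["mask"]
for nm,P,l in (("bottle",B,[("top",near("top","oil_bottle",(139,213))),("scene",near("scene","oil_bottle",(377,160)))]),("salt",SM,[("scene",near("scene","salt_mill",(310,188)))])):
    f=lambda x:-np.mean([iou(sil(D[n],np.array([x[0],x[1],.018]),[0,0,1],P),m) for n,m in l])
    x,v=fit(f,ctr[:2]+[0,.1 if nm=="bottle" else -.1],[.02,.02]); print(nm,x.round(4),v.round(3))
f=lambda x:-np.mean([iou(sil(D[n],np.array([x[0],x[1],0]),[0,0,1],[(0,40),(90,40)]),D[n,"mug"][0]["mask"]) for n in("top","scene")])
x,v=fit(f,ray(T,(299,153),.045)[:2],[.02,.02]);print("mug",x.round(3),v)
E
```

```text
board corners [[0.639, 0.409, 0.018], [0.591, 0.065, 0.018], [0.445, 0.084, 0.018], [0.49, 0.43, 0.018]]
ctr [0.541 0.247 0.018] len [np.float64(0.15), np.float64(0.348), np.float64(0.147), np.float64(0.349)]
scene check corners px800 [[571.0, 268.0], [437.0, 317.0], [406.0, 275.0], [533.0, 232.0]]
mill foot ['top'] [ 0.5809 -0.2251 -2.3359] -0.924 head152 [ 0.4756 -0.3347]
mill foot ['scene'] [ 0.5817 -0.2225 -2.335 ] -0.943 head152 [ 0.4765 -0.3322]
mill foot ['top', 'scene'] [ 0.5808 -0.224  -2.3336] -0.927 head152 [ 0.4758 -0.3339]
bottle [0.547  0.3689] -0.927
salt [0.5231 0.1343] -0.892
mug [ 0.713 -0.034] -0.924345850944519
```

Request:
carry_out(
  rows=[100, -2.16, -13.7, 0, -2.75, 100, -2.16, -13.7, 0, -2.75, 100, -2.16, -13.7, 0, -2.75, 100, -2.16, -13.7, 0, -2.75, 100, -2.16, -13.7, 0, -2.75, 100, -2.16, -13.7, 0, -2.75, 100, -2.16, -13.7, 0, -2.75, 100, -2.16, -13.7, 0, -2.75, 100, -2.16, -13.7, 0, -2.75, 100, -2.16, -13.7, 0, -2.75],
)

```text
time_s: 1.85
position: [0.4755, -0.3359, 0.1969]
orientation: [[0.722, -0.692, 0.0], [-0.692, -0.722, -0.0], [0.0, 0.0, -1.0]]
ft_force: [1.2, 0.6, 0.6]
gripper_width: 0.0917
```

```bash
cat > rel.py <<'E'
from h import *
from cell import read_state
def rel(x,y,z,ang):  # rows numbers for a world target, tool x axis heading ang
    s=read_state();O=np.array(s["orientation"]);d=O.T@(np.array([x,y,z])-s["position"])/.025
    a=np.arctan2(O[1,0],O[0,0]);w=(ang-a+np.pi)%(2*np.pi)-np.pi
    print("t",s["time_s"],"pos",np.round(s["position"],4),"z axis",np.round(O[:,2],3),"F",np.round(s["ft_force"],1),"w",s["gripper_width"])
    print("d units",d.round(2),"spin",round(-np.degrees(w)/10,2))
E
python3 - <<'E'
from rel import *; from cell import imaging
p=imaging.camera("wrist");r=imaging.regions_of(p,"pepper_mill");print([(q["confidence"],q["uv"]) for q in r])
im=p["color"][:,:,::-1].copy()
if r:
    x0=[.5808,-.224,-2.3336]
    f=lambda x:-iou(sil(p,np.array([x[0],x[1],.028]),[np.cos(x[2]),np.sin(x[2]),-.02]),r[0]["mask"])
    print(f(x0)); x,v=fit(f,x0,[.01,.01,.05]);print(x.round(4),v,(x[:2]+.153*np.array([np.cos(x[2]),np.sin(x[2])])).round(4))
rel(.475,-.3345,.008,-.763)
cv2.imwrite("pics/w1.png",im)
E
```

```text
[(0.61, [275.5, 94.1])]
-0.95920014
[ 0.5817 -0.2231 -2.3336] -0.9707214832305908 [ 0.476  -0.3338]
t 1.95 pos [ 0.4758 -0.3357  0.1969] z axis [ 0. -0. -1.] F [-0.   0.8 -0.1] w 0.0921258985401428
d units [-0.06 -0.01  7.56] spin -0.0
```

View pics/w1.png

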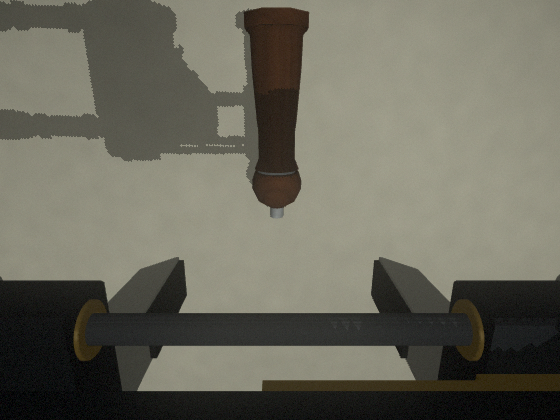

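The wrist view shows the mill centred between the fingers, with its foot at (276,15) and its head at (277,185), so it lines up. Next I descend and grip lightly.

Request:
carry_out(
  rows=[100, -0.05, -0.05, 3, 0, 100, -0.05, -0.05, 6, 0, 100, -0.05, -0.05, 7.1, 0, 100, -0.05, -0.05, 7.5, 0, 100, -0.05, -0.05, 7.5, 0, 50, -0.05, -0.05, 7.5, 0, 40, -0.05, -0.05, 7.5, 0, 40, -0.05, -0.05, 7.5, 0, 40, -0.05, -0.05, 7.5, 0, 40, -0.05, -0.05, 7.5, 0, 40, -0.05, -0.05, 7.5, 0],
  newtons=12,
)

```text
time_s: 3.32
position: [0.4755, -0.3338, 0.0094]
orientation: [[0.723, -0.691, -0.0], [-0.691, -0.723, 0.0], [-0.001, 0.0, -1.0]]
ft_force: [-1.5, 0.4, 1.4]
gripper_width: 0.0384
```

Width 38 mm is less than the 50 mm head, so I check with a picture before going on.

```bash
python3 - <<'E'
from rel import *; from cell import imaging
p=imaging.camera("wrist")
s=read_state(); print(s["gripper_width"],s["ft_force"])
for n in ("scene",):
    q=imaging.camera(n); r=imaging.regions_of(q,"pepper_mill"); print([(k["confidence"],k["uv"]) for k in r])
    c=q["color"][190:330,90:260,::-1]
cv2.imwrite("pics/w2.png",np.hstack([cv2.resize(p["color"][:,:,::-1],(400,300)),cv2.resize(c,(364,300))]))
E
```

```text
0.037755633358052224 [-1.53580061  1.05247174  1.93123597]
[(0.9, [194.6, 258.2]), (0.26, [375.5, 154.2])]
```

View pics/w2.png

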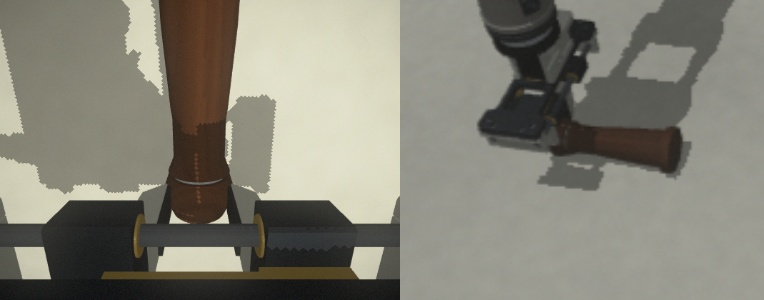

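The ball head seems to have been squeezed along the pads towards the foot. I open, rise and measure again.

Request:
carry_out(
  rows=[100, 0, 0, 0, 0, 100, 0, 0, 0, 0, 100, 0, 0, 0, 0, 100, 0, 0, 0, 0, 100, 0, 0, -3, 0, 100, 0, 0, -5.5, 0, 100, 0, 0, -7.5, 0, 100, 0, 0, -7.5, 0, 100, 0, 0, -7.5, 0],
)

```text
time_s: 4.6
position: [0.4752, -0.3335, 0.1963]
orientation: [[0.723, -0.691, -0.001], [-0.691, -0.723, 0.001], [-0.001, 0.0, -1.0]]
ft_force: [0.6, -0.2, -0.6]
gripper_width: 0.0919
```

```bash
cat > fitm.py <<'E'
from rel import *; from cell import imaging
p=imaging.camera("wrist");r=imaging.regions_of(p,"pepper_mill");print([(q["confidence"],q["uv"]) for q in r])
m=r[0]["mask"]
x0=[.5817,-.2231,-2.3336]
f=lambda x:-iou(sil(p,np.array([x[0],x[1],.028]),[np.cos(x[2]),np.sin(x[2]),-.02]),m)
x,v=fit(f,x0,[.015,.015,.05]);print(x.round(4),v)
for s in (.114,.145,.153):print(s,(x[:2]+s*np.array([np.cos(x[2]),np.sin(x[2])])).round(4))
c=sil(p,np.array([x[0],x[1],.028]),[np.cos(x[2]),np.sin(x[2]),-.02])
im=p["color"][:,:,::-1].copy()
cs,_=cv2.findContours((c>.5).astype(np.uint8),0,2);cv2.drawContours(im,cs,-1,(0,255,0),1)
cv2.imwrite("pics/w3.png",cv2.resize(im[0:300,190:370],None,fx=2,fy=2))
s=read_state();print("axis TCP along/across mill:",(np.array(s["position"])[:2]-x[:2])@np.array([[np.cos(x[2]),-np.sin(x[2])],[np.sin(x[2]),np.cos(x[2])]]))
rel(*(x[:2]+.150*np.array([np.cos(x[2]),np.sin(x[2])])),.009,x[2]+np.pi/2)
E
python3 fitm.py
```

```text
[(0.62, [277.3, 95.3])]
[ 0.5819 -0.2234 -2.3363] -0.9737279415130615
0.114 [ 0.5029 -0.3056]
0.145 [ 0.4814 -0.3279]
0.153 [ 0.4759 -0.3337]
axis TCP along/across mill: [ 0.15334917 -0.00116393]
t 4.7 pos [ 0.4748 -0.3331  0.195 ] z axis [-0.003  0.003 -1.   ] F [ 0.3 -0.3  0.1] w 0.09182671353270215
d units [ 0.08 -0.14  7.44] spin 0.01
```

View pics/w3.png

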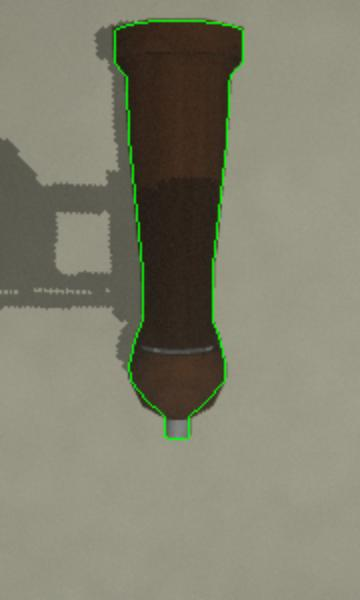

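```bash
python3 - <<'E'
from rel import *; from cell import imaging
p=imaging.camera("wrist"); s=read_state()
R=np.array(p["R"]);t=np.array(p["t"])
print("cam",(-R.T@t).round(3),"fwd",R[2].round(3),"s pos",s["position"])
x=np.array([.5819,-.2234,-2.3363]);a=np.array([np.cos(x[2]),np.sin(x[2])])
pt=lambda q:np.r_[x[:2]+a*q,.028]
print("now",[(q,proj(p,pt(q)[None]).round()[0].tolist()) for q in(.138,.142,.146,.154,.178,.19)])
dlt=np.array([.4755,-.3338,.0094])-s["position"]
q2=dict(p,t=t-R@dlt)
print("grip",[(q,(proj(q2,pt(q)[None])/1.4).round()[0].tolist()) for q in(.100,.128,.138,.142,.146,.154,.178,.19)])
# grasp point & pads in tool coords at width 38: project
O=np.array(s["orientation"]);P=np.array(s["position"])
for w in(.038,.092):
  for zz in(0,-.019,-.038):
    print(w,zz,[(proj(p,(P+O@np.array([sx*w/2,yy,zz]))[None])/(1.4 if w<.05 else 1)).round()[0].tolist() for sx in(-1,1) for yy in(-.0095,.0095)])
m=sil(q2,np.array([x[0],x[1],.028]),[*a,-.02])
im=cv2.resize(cv2.imread("pics/w2.png")[:300,:400],(560,420))
cs,_=cv2.findContours((m>.5).astype(np.uint8),0,2);cv2.drawContours(im,cs,-1,(0,255,0),1)
cv2.imwrite("pics/w4.png",cv2.resize(im[150:,120:440],None,fx=2,fy=2))
E
```

```text
cam [ 0.533 -0.274  0.384] fwd [-0.213 -0.217 -0.953] s pos [ 0.47484481 -0.33320162  0.1949463 ]
now [(0.138, [280.0, 171.0]), (0.142, [280.0, 175.0]), (0.146, [280.0, 178.0]), (0.154, [280.0, 186.0]), (0.178, [280.0, 209.0]), (0.19, [280.0, 220.0])]
grip [(0.1, [199.0, 118.0]), (0.128, [199.0, 157.0]), (0.138, [198.0, 171.0]), (0.142, [198.0, 176.0]), (0.146, [198.0, 181.0]), (0.154, [198.0, 191.0]), (0.178, [198.0, 219.0]), (0.19, [198.0, 233.0])]
0.038 0 [[174.0, 169.0], [175.0, 191.0], [222.0, 169.0], [222.0, 191.0]]
0.038 -0.019 [[172.0, 178.0], [173.0, 202.0], [225.0, 178.0], [224.0, 202.0]]
0.038 -0.038 [[169.0, 190.0], [170.0, 216.0], [227.0, 190.0], [226.0, 216.0]]
0.092 0 [[196.0, 236.0], [198.0, 267.0], [359.0, 236.0], [357.0, 267.0]]
0.092 -0.019 [[188.0, 249.0], [191.0, 283.0], [367.0, 250.0], [364.0, 283.0]]
0.092 -0.038 [[178.0, 266.0], [182.0, 302.0], [377.0, 266.0], [373.0, 302.0]]
```

View pics/w4.png

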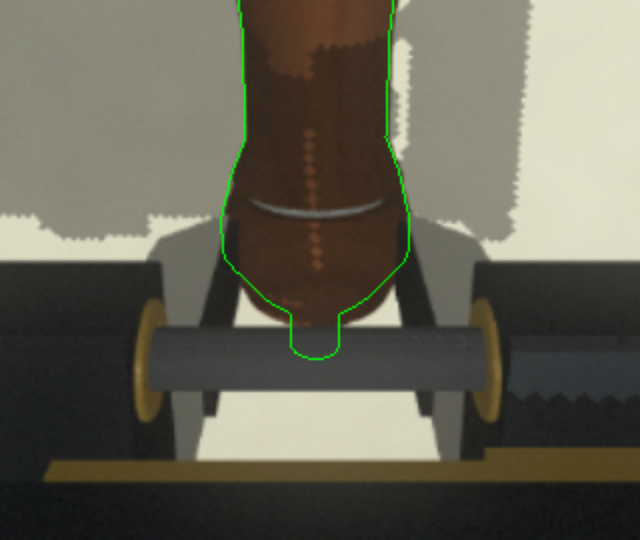

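The mill did not move, and the pads were at its head as planned; I had only commanded 40 % (36.8 mm). I repeat the grip with the jaws commanded shut to see where they really stop.

Request:
carry_out(
  rows=[100, 0.08, -0.05, 3, 0, 100, 0.08, -0.05, 6, 0, 100, 0.08, -0.05, 7.1, 0, 100, 0.08, -0.05, 7.4, 0, 100, 0.08, -0.05, 7.4, 0, 0, 0.08, -0.05, 7.4, 0, 0, 0.08, -0.05, 7.4, 0, 0, 0.08, -0.05, 7.4, 0, 0, 0.08, -0.05, 7.4, 0, 0, 0.08, -0.05, 7.4, 0, 0, 0.08, -0.05, 7.4, 0, 0, 0.08, -0.05, 7.4, 0],
  newtons=15,
)

```text
time_s: 6.25
position: [0.4763, -0.3329, 0.0099]
orientation: [[0.723, -0.691, -0.004], [-0.691, -0.723, 0.003], [-0.005, 0.0, -1.0]]
ft_force: [-1.4, 0.6, 2.0]
gripper_width: 0.0372
```

```bash
cat > look.py <<'E'
import sys
from rel import *; from cell import imaging
p=imaging.camera("wrist"); q=imaging.camera("scene"); s=read_state()
print("w",s["gripper_width"],"F",np.round(s["ft_force"],2),"pos",np.round(s["position"],4))
b=list(map(int,sys.argv[2].split(",")))
c=q["color"][b[1]:b[3],b[0]:b[2],::-1]
cv2.imwrite(f"pics/{sys.argv[1]}.png",np.hstack([cv2.resize(p["color"][:,:,::-1],(400,300)),cv2.resize(c,(400,300),interpolation=cv2.INTER_CUBIC)]))
E
python3 look.py w5 100,200,260,320
```

```text
w 0.03734974449555651 F [-1.66  0.42  1.84] pos [ 0.4763 -0.3329  0.0099]
```

The jaws stop firmly at 37 mm. I tilt the mill up about its foot edge, in an arc, to about 40°, then look.

Request:
carry_out(
  rows=[0, 0, -0.1, -0.5, 0, 0, 0, -0.3, -1, 0, 0, 0, -0.5, -1.5, 0, 0, 0, -0.74, -2, 0, 0, 0, -1.05, -2.4, 0, 0, 0, -1.35, -2.8, 0, 0, 0, -1.75, -3.2, 0, 0, 0, -2.12, -3.6, 0, 0, 0, -2.12, -3.6, 0, 0, 0, -2.12, -3.6, 0],
)

```text
time_s: 7.6
position: [0.5131, -0.2948, 0.0996]
orientation: [[0.723, -0.691, -0.004], [-0.691, -0.723, 0.003], [-0.005, 0.0, -1.0]]
ft_force: [0.5, 0.6, 0.3]
gripper_width: 0.0006
```

```bash
python3 look.py w6 100,180,260,300
```

```text
w 0.0005205498551003026 F [ 0.34 -0.01  0.59] pos [ 0.5128 -0.2949  0.0994]
```

View pics/w6.png

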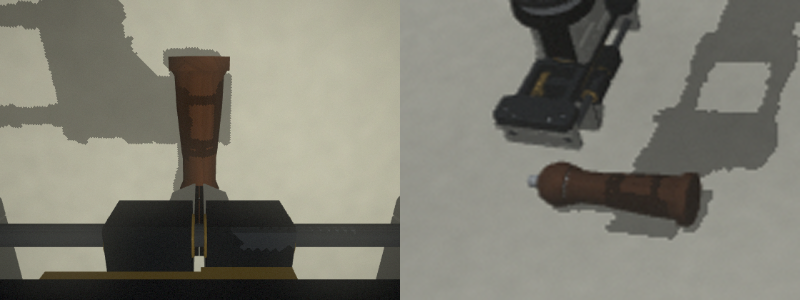

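The picture shows the jaws shut at (200,185), with the mill slipped out and lying again. The fingertips appear about 28 mm behind where the reported TCP projects. That fits the 37 mm chord and the upward push on the tool: I pinched the upper part of the head. I rise, measure again, then come down deeper, feeling for contact.

Request:
carry_out(
  rows=[100, 0, 0, -2, 0, 100, 0, 1, -3.9, 0, 100, 0, 2.1, -3.9, 0, 100, 0, 2.1, -3.9, 0, 100, 0, 2.1, -3.9, 0, 100, 0, 2.1, -3.9, 0],
)

```text
time_s: 8.45
position: [0.4772, -0.3325, 0.1962]
orientation: [[0.723, -0.691, -0.006], [-0.691, -0.723, 0.005], [-0.007, 0.0, -1.0]]
ft_force: [0.1, 0.1, -0.2]
gripper_width: 0.0561
```

```bash
python3 fitm.py; python3 - <<'E'
from rel import *; from cell import imaging
p=imaging.camera("wrist"); cv2.imwrite("raw7.png",p["color"][:,:,::-1]); s=read_state()
O=np.array(s["orientation"]);P=np.array(s["position"])
# find fingertip depth: for tip row of left finger inner corner compare
for zz in(0,-.01,-.02,-.03,-.04): print(zz,[proj(p,(P+O@np.array([sx*.046,yy,zz]))[None]).round()[0].tolist() for sx in(-1,1) for yy in(-.0095,.0095)])
im=cv2.imread("raw7.png")[220:400,100:460]
print(np.array([im[r,60:110].sum(1)//3 for r in range(10,110,8)])[:,::4])
E
```

```text
[(0.86, [281.9, 101.2])]
[ 0.5793 -0.2262 -2.3309] -0.9717977046966553
0.114 [ 0.5007 -0.3088]
0.145 [ 0.4794 -0.3312]
0.153 [ 0.4739 -0.337 ]
axis TCP along/across mill: [ 0.14735864 -0.00060566]
t 8.55 pos [ 0.4773 -0.3325  0.1964] z axis [-0.005  0.004 -1.   ] F [ 0.3  0.2 -0.4] w 0.06374607118202424
d units [0.08 0.1  7.5 ] spin -0.01
0 [[196.0, 236.0], [198.0, 267.0], [359.0, 237.0], [357.0, 267.0]]
-0.01 [[192.0, 243.0], [194.0, 275.0], [363.0, 243.0], [361.0, 275.0]]
-0.02 [[187.0, 251.0], [190.0, 284.0], [368.0, 251.0], [365.0, 284.0]]
-0.03 [[182.0, 259.0], [186.0, 293.0], [372.0, 259.0], [369.0, 294.0]]
-0.04 [[177.0, 268.0], [180.0, 304.0], [378.0, 268.0], [374.0, 305.0]]
[[148 150 150 150 152 149 154 153 151 153 151 151 152]
 [148 153 150 149 150 150 153 152 151 154 152 155 157]
 [152 153 154 155 151 151 153 152 154 153 156 155 156]
 [154 154 154 152 153 152 149 151 153 154 154 153 153]
 [152 151 151 155 152 151 149 150  80  77  75  81  43]
 [151 152 152  76  78  76  81  77  78  75  78  43  41]
 [152  77  73  72  77  77  77  72  77  78  42  36  43]
 [ 73  74  76  73  71  73  74  71  75  39  34  35  41]
 [ 71  68  73  72  74  71  73  74  57  32  34  31  32]
 [ 72  69  71  67  72  71  70  64  28  31  36  36  35]
 [ 69  71  70  66  72  66  67  30  32  24  29  33  34]
 [ 42  38  44  39  41  40  42  40  41  41  43  38  45]
 [ 38  41  38  46  41  41  42  46  48  45  47  46  44]]
```

Request:
carry_out(
  rows=[100, 0.02, 0.2, 3, 0, 100, 0.02, 0.2, 6, 0, 100, 0.02, 0.2, 7.2, 0, 100, 0.02, 0.2, 7.6, 0, 100, 0.02, 0.2, 7.8, 0, 100, 0.02, 0.2, 7.95, 0, 100, 0.02, 0.2, 7.95, 0],
)

```text
time_s: 9.48
position: [0.474, -0.3365, -0.0007]
orientation: [[0.723, -0.691, -0.003], [-0.691, -0.723, 0.002], [-0.004, 0.0, -1.0]]
ft_force: [-0.8, -0.8, 0.9]
gripper_width: 0.0919
```

No contact at reported z≈0, so I go down another 10 mm in small steps.

Request:
carry_out(
  rows=[100, 0, 0, 0.1, 0, 100, 0, 0, 0.2, 0, 100, 0, 0, 0.3, 0, 100, 0, 0, 0.4, 0, 100, 0, 0, 0.4, 0],
)

```text
time_s: 10.1
position: [0.4738, -0.3363, -0.0111]
orientation: [[0.723, -0.691, -0.004], [-0.691, -0.723, 0.003], [-0.005, 0.0, -1.0]]
ft_force: [0.2, 0.7, 0.3]
gripper_width: 0.0918
```

The reported TCP is well beyond the real fingertips (z = -11 mm without contact). Another 8 mm, then close.

Request:
carry_out(
  rows=[100, 0, 0, 0.1, 0, 100, 0, 0, 0.2, 0, 100, 0, 0, 0.3, 0, 100, 0, 0, 0.32, 0, 0, 0, 0, 0.32, 0, 0, 0, 0, 0.32, 0, 0, 0, 0, 0.32, 0, 0, 0, 0, 0.32, 0, 0, 0, 0, 0.32, 0, 0, 0, 0, 0.32, 0],
  newtons=15,
)

```text
time_s: 11.35
position: [0.4737, -0.3362, -0.019]
orientation: [[0.723, -0.691, -0.004], [-0.691, -0.723, 0.003], [-0.005, 0.0, -1.0]]
ft_force: [-0.4, -0.3, 0.3]
gripper_width: 0.0495
```

49.5 mm, so it now grips the full head. Same arc, with a check at the end.

Request:
carry_out(
  rows=[0, 0, -0.1, -0.5, 0, 0, 0, -0.3, -1, 0, 0, 0, -0.5, -1.5, 0, 0, 0, -0.74, -2, 0, 0, 0, -1.05, -2.4, 0, 0, 0, -1.35, -2.8, 0, 0, 0, -1.75, -3.25, 0, 0, 0, -2.12, -3.7, 0, 0, 0, -2.12, -3.7, 0],
)

```text
time_s: 12.48
position: [0.5116, -0.2974, 0.0743]
orientation: [[0.724, -0.69, -0.003], [-0.69, -0.724, 0.003], [-0.004, 0.0, -1.0]]
ft_force: [-0.1, -1.4, -0.7]
gripper_width: 0.0491
```

```bash
python3 look.py w8 100,180,260,300
```

```text
w 0.04949449695959034 F [-0.61 -0.91 -1.62] pos [ 0.5106 -0.2981  0.0734]
```

View pics/w8.png

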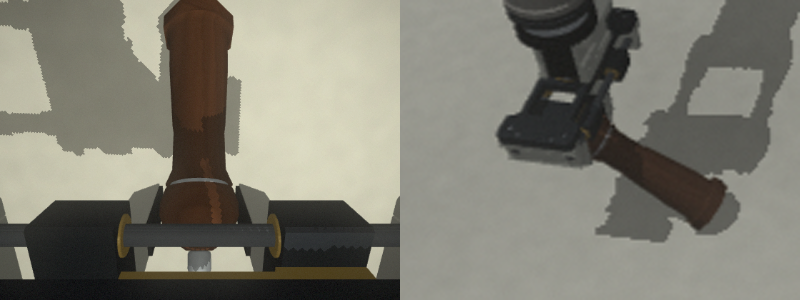

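The mill is held at its head, tilted ~40° with its foot by the worktop (foot at wrist (200,20)). I continue the arc to upright, then lift clear.

Request:
carry_out(
  rows=[0, 0, -0.5, -0.35, 0, 0, 0, -0.95, -0.65, 0, 0, 0, -1.4, -0.9, 0, 0, 0, -1.84, -1.15, 0, 0, 0, -2.35, -1.3, 0, 0, 0, -2.85, -1.45, 0, 0, 0, -3.4, -1.52, 0, 0, 0, -3.9, -1.52, 0, 0, 0, -4.45, -1.48, 0, 0, 0, -5, -1.4, 0, 0, 0, -5, -1.4, 0, 0, 0, -5, -2, 0, 0, 0, -5, -2.8, 0, 0, 0, -5, -2.8, 0],
)

```text
time_s: 14.32
position: [0.598, -0.2082, 0.1447]
orientation: [[0.723, -0.69, -0.001], [-0.69, -0.723, 0.001], [-0.002, -0.0, -1.0]]
ft_force: [1.1, -0.4, -3.0]
gripper_width: 0.0497
```

```bash
python3 look.py w9 100,170,260,290
```

```text
w 0.04919800181871322 F [-0.3   0.14 -2.52] pos [ 0.5969 -0.2076  0.1426]
```

View pics/w9.png

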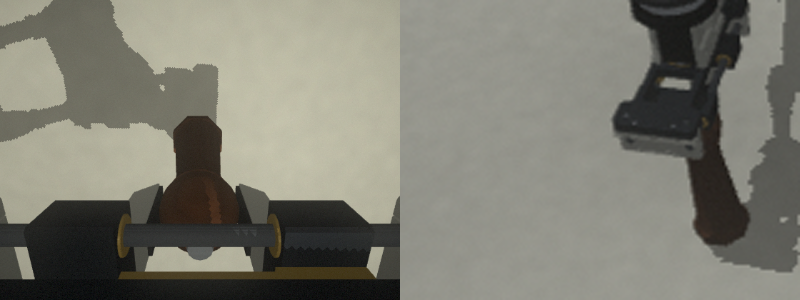

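```bash
cat > tilt.py <<'E'
from rel import *; from cell import imaging
ps=[imaging.camera(n) for n in("scene","wrist")];ms=[(imaging.regions_of(p,"pepper_mill") or [None])[0] for p in ps]
s=read_state();O=np.array(s["orientation"]);P=np.array(s["position"])
print([m and (round(m["confidence"],2),np.round(m["uv"])) for m in ms])
def mk(x): # tilt along tool y / x, pivot shift y, z, height
    ax=O@np.array([np.sin(x[1]),np.sin(x[0]),-1.]);ax/=np.linalg.norm(ax)
    return P+O@[0,x[2],-x[3]]-ax*.153,ax
for sel in([0],[1],[0,1]):
    f=lambda x:-np.mean([iou(sil(ps[i],*mk(x)),ms[i]["mask"]) for i in sel])
    x,v=fit(f,[.1,0,0,.047],[.15,.05,.005,.006]);o,ax=mk(x)
    print(sel,"tilt y,x",x[:2].round(3),"shift",x[2:].round(4),"iou",round(v,3),"foot",o.round(3),"ax",ax.round(3))
E
python3 tilt.py; python3 -c "
from rel import *
rel(.54,.249,.165,-.14)"
```

```text
[(0.92, array([226., 251.])), (0.69, array([278., 260.]))]
[0] tilt y,x [-0.13   0.352] shift [-0.0068 -0.0245] iou -0.803 foot [ 0.552 -0.181 -0.025] ax [ 0.323 -0.139  0.936]
[1] tilt y,x [0.059 0.007] shift [0.0017 0.0415] iou -0.807 foot [ 0.6   -0.201  0.031] ax [-0.03  -0.051  0.998]
[0, 1] tilt y,x [0.066 0.015] shift [0.0014 0.0419] iou -0.718 foot [ 0.6   -0.199  0.031] ax [-0.029 -0.061  0.998]
t 14.625 pos [ 0.5967 -0.2077  0.1422] z axis [-0.006  0.004 -1.   ] F [ 0.6 -0.6 -2.2] w 0.04922247449908251
d units [-14.26 -11.65  -0.83] spin -3.56
```

The mill hangs within ~0.06 rad of upright, its foot about 108 mm below the reported TCP. I lift over the salt mill's height and carry it above the middle of the board, jaws across the board.

Request:
carry_out(
  rows=[0, 0, 0, -2, 0, 0, 0, 0, -4, 0, 0, 0, 0, -6.3, 0, 0, -0.4, -0.35, -6.3, -0.1, 0, -1.3, -1.05, -6.3, -0.3, 0, -2.4, -2, -6.3, -0.6, 0, -3.6, -2.9, -6.3, -0.9, 0, -4.7, -3.85, -6.3, -1.2, 0, -6, -4.9, -6.3, -1.5, 0, -7.2, -5.9, -6.3, -1.8, 0, -8.4, -6.9, -6.3, -2.1, 0, -9.6, -7.8, -6.3, -2.4, 0, -10.7, -8.7, -6.3, -2.7, 0, -11.8, -9.7, -6.3, -3, 0, -12.8, -10.5, -6.3, -3.2, 0, -13.5, -11.1, -6.3, -3.4, 0, -14, -11.4, -6.3, -3.6, 0, -14.26, -11.65, -6.3, -3.6, 0, -14.26, -11.65, -6.3, -3.6, 0, -14.26, -11.65, -6.3, -3.6],
)

```text
time_s: 17.12
position: [0.5409, 0.2478, 0.3016]
orientation: [[0.991, -0.134, -0.006], [-0.134, -0.991, 0.003], [-0.006, -0.002, -1.0]]
ft_force: [0.7, -0.2, -2.9]
gripper_width: 0.0491
```

```bash
python3 tilt.py; python3 -c "
from rel import *
rel(.54,.249,.126,-.14)"; python3 look.py w10 250,50,450,200
```

```text
[(0.79, array([348., 123.])), (0.6, array([277., 260.]))]
[0] tilt y,x [0.068 0.024] shift [0.0055 0.044 ] iou -0.826 foot [0.537 0.254 0.193] ax [ 0.02  -0.074  0.997]
[1] tilt y,x [0.04  0.005] shift [0.0019 0.0421] iou -0.804 foot [0.54  0.253 0.191] ax [ 0.005 -0.044  0.999]
[0, 1] tilt y,x [0.063 0.016] shift [0.0044 0.0399] iou -0.797 foot [0.539 0.254 0.189] ax [ 0.013 -0.068  0.998]
t 17.325 pos [0.541  0.2481 0.3018] z axis [-0.005  0.004 -1.   ] F [ 0.1  1.4 -4.5] w 0.04925551590292187
d units [-0.   -0.01  7.03] spin 0.03
w 0.049329752998739436 F [-0.44 -0.55 -3.24] pos [0.5409 0.2483 0.3018]
```

View pics/w10.png

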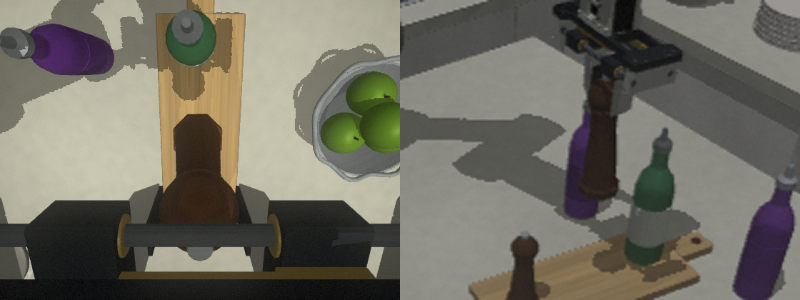

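The wrist view shows the mill upright above the board, with the green bottle (190,40) clear ahead. The foot is over the middle, about 173 mm above the board. I descend to ~15 mm above it, then ease down.

Request:
carry_out(
  rows=[0, 0, 0.05, 1, 0, 0, 0, 0.1, 2, 0, 0, 0, 0.15, 3, 0, 0, 0, 0.15, 4, 0, 0, 0, 0.15, 5, 0, 0, 0, 0.15, 5.7, 0, 0, 0, 0.15, 6.2, 0, 0, 0, 0.15, 6.3, 0, 0, 0, 0.15, 6.3, 0],
)

```text
time_s: 18.55
position: [0.5399, 0.2452, 0.1448]
orientation: [[0.991, -0.134, -0.005], [-0.134, -0.991, 0.004], [-0.005, -0.003, -1.0]]
ft_force: [0.2, -0.1, -2.4]
gripper_width: 0.0495
```

Request:
carry_out(
  rows=[0, 0, 0, 0.08, 0, 0, 0, 0, 0.16, 0, 0, 0, 0, 0.24, 0, 0, 0, 0, 0.32, 0, 0, 0, 0, 0.4, 0, 0, 0, 0, 0.4, 0],
)

```text
time_s: 19.3
position: [0.5397, 0.2452, 0.1345]
orientation: [[0.991, -0.134, -0.005], [-0.134, -0.991, 0.004], [-0.006, -0.003, -1.0]]
ft_force: [-0.3, 0.2, -2.7]
gripper_width: 0.0492
```

Request:
carry_out(
  rows=[0, 0, 0, 0.05, 0, 0, 0, 0, 0.1, 0, 0, 0, 0, 0.15, 0, 0, 0, 0, 0.2, 0, 0, 0, 0, 0.2, 0],
)

```text
time_s: 19.92
position: [0.5396, 0.2452, 0.1294]
orientation: [[0.991, -0.134, -0.005], [-0.134, -0.991, 0.004], [-0.006, -0.003, -1.0]]
ft_force: [-0.1, -0.1, -4.1]
gripper_width: 0.0491
```

Request:
carry_out(
  rows=[0, 0, 0, 0.04, 0, 0, 0, 0, 0.08, 0, 0, 0, 0, 0.08, 0, 0, 0, 0, 0.08, 0],
)

```text
time_s: 20.42
position: [0.5401, 0.2457, 0.1286]
orientation: [[0.991, -0.134, -0.003], [-0.134, -0.991, 0.005], [-0.004, -0.004, -1.0]]
ft_force: [-1.7, 1.3, 6.0]
gripper_width: 0.0491
```

Contact (+6 N). A slight further press lets the foot seat flat.

Request:
carry_out(
  rows=[0, 0, 0, 0.04, 0, 0, 0, 0, 0.06, 0, 0, 0, 0, 0.06, 0],
)

```text
time_s: 20.8
position: [0.5405, 0.2463, 0.1285]
orientation: [[0.991, -0.134, -0.002], [-0.134, -0.991, 0.006], [-0.002, -0.006, -1.0]]
ft_force: [-2.4, 1.1, 8.7]
gripper_width: 0.0492
```

```bash
python3 tilt.py
```

```text
[(0.92, array([343., 174.])), (0.86, array([277., 258.]))]
[0] tilt y,x [0.078 0.021] shift [0.0054 0.0434] iou -0.819 foot [0.538 0.254 0.019] ax [ 0.012 -0.086  0.996]
[1] tilt y,x [0.047 0.012] shift [0.0029 0.0404] iou -0.807 foot [0.539 0.251 0.016] ax [ 0.007 -0.054  0.999]
[0, 1] tilt y,x [0.046 0.015] shift [0.0019 0.0424] iou -0.811 foot [0.539 0.252 0.018] ax [ 0.011 -0.053  0.999]
```

The foot is at z≈0.018 on the board with a small residual lean (~0.05 rad), well inside the self-righting range. I relax the grip, then open slowly.

Request:
carry_out(
  rows=[0, 0, 0, 0, 0, 0, 0, 0, 0, 0, 0, 0, 0, 0, 0, 56, 0, 0, 0, 0, 58, 0, 0, 0, 0, 60, 0, 0, 0, 0, 70, 0, 0, 0, 0, 85, 0, 0, 0, 0, 100, 0, 0, 0, 0, 100, 0, 0, 0, 0, 100, 0, 0, 0, 0],
  newtons=3,
)

```text
time_s: 22.38
position: [0.5405, 0.2463, 0.1285]
orientation: [[0.991, -0.134, -0.002], [-0.134, -0.991, 0.006], [-0.002, -0.006, -1.0]]
ft_force: [0.4, 0.5, -0.2]
gripper_width: 0.0915
```

```bash
python3 tilt.py; python3 look.py w11 250,50,450,200
```

```text
[(0.67, array([345., 174.])), (0.97, array([273., 256.]))]
[0] tilt y,x [0.106 0.075] shift [0.0027 0.0338] iou -0.868 foot [0.531 0.262 0.011] ax [ 0.061 -0.12   0.991]
[1] tilt y,x [-0.034  0.018] shift [-0.0084  0.0379] iou -0.859 foot [0.538 0.251 0.014] ax [0.023 0.025 0.999]
[0, 1] tilt y,x [0.076 0.062] shift [0.0004 0.0333] iou -0.81 foot [0.532 0.259 0.01 ] ax [ 0.053 -0.089  0.995]
w 0.09204459721301468 F [-0.2  -0.46 -0.35] pos [0.5404 0.2463 0.1285]
```

View pics/w11.png

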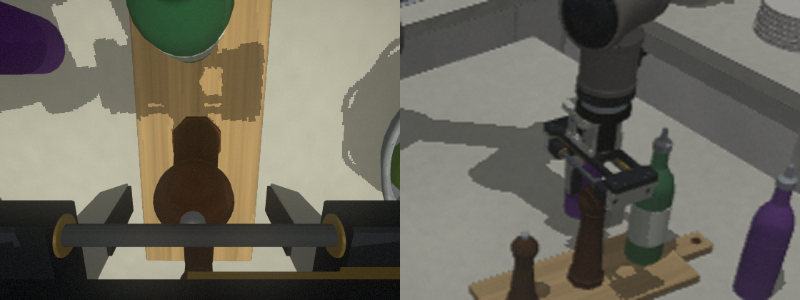

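It stands free between the open fingers (wrist (195,195)), with the bottle upright. I withdraw straight up and check with the cameras.

Request:
carry_out(
  rows=[100, 0, 0, -0.5, 0, 100, 0, 0, -1.5, 0, 100, 0, 0, -3, 0, 100, 0, 0, -5, 0, 100, 0, 0, -7, 0, 100, 0, 0, -9, 0, 100, 0, 0, -9, 0, 100, 0, 0, -9, 0, 100, 0, 0, -9, 0],
)

```text
time_s: 23.8
position: [0.5403, 0.2448, 0.3521]
orientation: [[0.991, -0.134, -0.004], [-0.134, -0.991, 0.005], [-0.005, -0.005, -1.0]]
ft_force: [-0.3, 0.2, -0.0]
gripper_width: 0.0916
```

```bash
python3 - <<'E'
from rel import *; from cell import imaging
s=read_state();print(s["time_s"],s["position"])
D={n:imaging.camera(n) for n in("scene","top","wrist")}
B=[(0,31),(150,31),(180,15),(238,9)];SM=[(a*135/190,r*24/28) for a,r in PEP]
def go(nm,th,P,x0,z,ns,tilt):
    ms=[]
    for n in ns:
        uv=proj(D[n],np.array([[x0[0],x0[1],z+P[-1][0]/2e3]]))[0]
        r=[q for q in imaging.regions_of(D[n],th) if np.hypot(*(np.array(q["uv"])-uv))<28]
        if r: ms.append((n,r[0]["mask"]))
    if not ms: print(nm,"not seen"); return
    f=lambda x:-np.mean([iou(sil(D[n],np.array([x[0],x[1],z]),[x[2],x[3],1] if tilt else [0,0,1],P),m) for n,m in ms])
    x,v=fit(f,list(x0)+[0,0]*tilt,[.01,.01]+[.05,.05]*tilt);print(nm,[n for n,_ in ms],x.round(3),round(v,3))
go("pepper","pepper_mill",PEP,(.539,.251),.018,("scene","top","wrist"),True)
go("pepper scene","pepper_mill",PEP,(.539,.251),.018,("scene",),True)
go("pepper wrist","pepper_mill",PEP,(.539,.251),.018,("wrist",),True)
go("bottle was .547 .369","oil_bottle",B,(.547,.369),.018,("scene","top"),False)
go("salt was .523 .134","salt_mill",SM,(.523,.134),.018,("scene",),False)
go("mug was .713 -.034","mug",[(0,40),(90,40)],(.713,-.034),0,("scene","top"),False)
cv2.imwrite("pics/end.png",np.hstack([cv2.resize(D["wrist"]["color"][:,:,::-1],(400,300)),cv2.resize(D["scene"]["color"][80:230,250:450,::-1],(400,300))]))
E
```

```text
23.8 [0.54030467 0.24477707 0.35212468]
pepper ['scene', 'top', 'wrist'] [ 0.538  0.251  0.    -0.003] -0.946
pepper scene ['scene'] [ 0.538  0.252 -0.009  0.01 ] -0.948
pepper wrist ['wrist'] [ 0.539  0.252 -0.004 -0.002] -0.969
bottle was .547 .369 ['scene'] [0.547 0.37 ] -0.909
salt was .523 .134 ['scene'] [0.523 0.133] -0.91
mug was .713 -.034 ['scene', 'top'] [ 0.714 -0.035] -0.928
```

View pics/end.png

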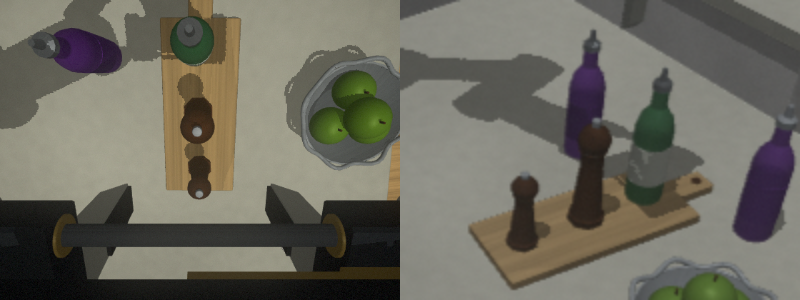

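The pepper mill stands upright on the board between the salt mill and the green bottle, and nothing is touching the gripper. I hand the job in.

```bash
python3 -c "
from cell import order; print(order.finish_job())"
```

```text
the job is handed in; nothing more can be done
None
```

The pepper mill is standing on the board between the green oil bottle and the salt mill, released and clear of the gripper. I handed the job in at about 24 s of the 48 s allowed.

**How it went:** I gripped the mill by its head and swung it upright about its foot. Then I carried it over the salt mill and set it down; the wrist force read at most 9 N upward at the end of each step. The first two grips failed because the real fingertips sit about 28 mm short of the reported TCP. The jaws closed on the upper part of the head and, on the second try, slipped off when lifted. Going about 28 mm deeper fixed it, and the mill only shifted a few millimetres.

**Last checks (three-camera fit):**
- **Pepper mill:** its foot is at (0.538, 0.251), about 5 mm from the board's middle. It is upright to within about 0.01 rad.
- **Other things:** the bottle, salt mill and mug are within about 2 mm of their starts and looked upright. Their tilt was not fitted. The salt mill could only be fitted in the scene view, and the final bottle fit also used only that view.
- **Disagreement:** just before the gripper withdrew, the fits, with the mill partly hidden, gave conflicting leans (0.03 to 0.13 rad). The unobstructed fit afterwards shows it upright.

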